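# Show the reference slide's label over the reading stand

### The job

Seat the white backing tile flat and square at the bottom of the reading stand's pocket and let go of it; then find the glass slide with the notched, frosted label end in the rack and take it by its clear part, without the fingers ever touching the frosted end. Finish while holding it still in the air about 15 cm above the table with its frosted end over the tile: long axis about level, frosted end pointing toward the stand's green-striped far edge and clear end toward the robot, and the label face turned up by about 45 degrees or more - the job ends with the slide still in the gripper. Leave the blank glass plate, the bottle and the phone where they are.

Things in the scene. Friction and masses are not known exactly. Their poses are not given: they have to be found in the camera images.
- stand: reading stand fixed to the table: low orange base with black top, 160 mm along x, 130 mm along y, top 19 mm above the table; in its middle a pocket 65 mm along x, 55 mm along y, 7 mm deep, grey floor. Origin: centre of its underside. Its x axis points away from the robot (turned up to 0.3 rad either way) to the edge with the thin green stripe.
- stand_pocket (a point): centre of the pocket floor, 12 mm above the table; axes as the stand
- tile: white ceramic backing tile, loose, 60 mm along its x, 50 mm along its y, 22 mm thick, 140 g, lying flat on the table. Origin: centre of its underside, z up. Turned half round it is the same. Seated in the pocket (2.5 mm play on each side) it stands 15 mm proud of the black top.
- rack: blue slide rack fixed to the table, 108 mm along its x, 96 mm along its y, rail tops 19 mm above the table. Origin: centre of its underside. It may be turned far to either side. Two slots along x, centred at y = +30 and -30 mm, each 94 mm long, 11 wide, 15 deep, floor 4 mm above the table; one holds the labelled slide, the other the blank plate.
- slide: loose thick glass slide, 72 g, 90 mm long (x), 8 mm thick (y), 40 mm wide (z), standing on a long edge in a rack slot, top 25 mm above the rails. Origin: its very centre, 24 mm above the table at the start. +x points to the frosted end, +z up at the start, +y is the outward normal of the label face. Clear glass from x = -45 to +17 mm, yellow frosted end from +17 to +45 mm.
- slide_end: yellow frosted end of the slide, 28 mm long; fingers must not touch it. Part of the slide, same frame (origin at the slide's centre). Its upper corner (+x, +z) has an 8 mm square notch; its +y face has a white label with black bars. Seen facing the label, notch uppermost, the notch is at the left.
- slide_frost (a point): middle of the frosted end, 31 mm from the slide's centre along its +x
- slide_clear (a point): middle of the slide's clear end edge, 45 mm from the slide's centre along its -x
- slide_notch (a point): middle of the 8 mm corner notch, at x = +41, z = +16 mm in the slide's frame
- blank: plain greenish glass plate, 90 x 8 x 40 mm, no frosted end, no notch, standing in the other rack slot; leave it alone. Origin: its centre.
- bottle: amber reagent bottle with a white cap, 38 mm across, 75 mm high, loose; leave it alone. Origin: centre of its underside.
- phone: black mobile phone lying flat, 148 x 72 x 8 mm, loose; leave it alone. Origin: centre of its underside.

How it is judged:
On the way, in this order (a step that is already met when the one before it is completed fails the run):
1. the tile is seated in the pocket and let go (horizontal distance between tile and stand_pocket below 0.005 m and z of tile in the frame of stand below 0.0145 m and angle between tile's own z axis and vertical below 0.05 rad and angle between the x axis of tile and the x axis of stand, either way round below 0.13 rad and contact force between the fingers and tile below 0.2 N), for 0.3 s.
2. the slide is lifted clear of the rack in the fingers (height (world z) of slide above 0.07 m and contact force between the fingers and slide above 1 N), for 0.2 s.
At the end, for the whole second after the job is handed in: Tile seated within 5 mm and 0.13 rad, untouched; slide still in the fingers alone, frosted middle within 35 mm of the pocket centre and 70-250 mm above its floor, long axis level within 0.35 and along stand x within 0.6 rad, label normal within 1.05 rad of up; others within 20-30 mm of start (all of step 1 and contact force between the fingers and slide above 1 N and horizontal distance between slide_frost and stand_pocket below 0.035 m and z of slide_frost in the frame of stand_pocket between 0.07 and 0.25 m and angle between slide's own y axis and vertical below 1.05 rad and angle between slide's own x axis and vertical between 1.22 and 1.92 rad and angle between the x axis of slide and the x axis of stand, either way round below 0.6 rad and x of slide_clear in the frame of stand below -0.01 m and linear speed of slide below 0.02 m/s and contact force between slide and tile below 0.1 N and contact force between slide and stand below 0.1 N and contact force between slide and rack below 0.1 N and distance of each of bottle, phone from where it was at the start of the episode below 0.03 m and distance of blank from where it was at the start of the episode below 0.02 m); the arm keeps its last pose, push and grip.
It fails at once if the fingers touch the frosted end of the slide (contact force between the fingers and slide_end above 0.3 N).
It fails at once if blank is disturbed (distance of blank from where it was at the start of the episode above 0.02 m).
It fails at once if bottle is disturbed (distance of bottle from where it was at the start of the episode above 0.03 m).
It fails at once if phone is disturbed (distance of phone from where it was at the start of the episode above 0.03 m).
It also fails if it takes over 53 s, if anything falls off the work surface, if the arm or the gripper's body presses on something with over 40 N, if the wrist force passes 120 N, or if a joint passes its speed limit or range.

### The arm

A 7-joint arm with a two-finger parallel gripper is mounted at the origin on the work surface. World frame = base frame: x ahead of the robot, y to its left, z up, the work surface at z = 0. Lengths are in m, angles in rad, forces in N, time in s.
With the tool pointing down it reaches from about 0.425 to 0.975 m from the base axis. Payload 16.7 kg.
Tool frame: the origin (TCP) lies between the finger pads; the fingertips stand 19 mm ahead of it and the grasp point (between the pads) is the TCP; z points along the fingers, y is the line along which they close (so a half turn about z gives the same grasp; the last joint's range is limited). The gripper opens to 85 mm and grips with 20 to 120 N. Pads are 22 mm wide; open, the fingers measure 114 mm over their backs; the gripper's body (76 mm by 85 mm) begins 54 mm behind the grasp point. The pads swing forward as they close: fully open they stand 13 mm farther back than shut.
Start: joints at [0.966, 0.426, 0.074, 1.606, -0.034, 1.111, -0.067], TCP at [0.297, -0.606, 0.25] pointing down, gripper open.
Joint ranges: [-2.85, 2.85], [-0.5, 2.14], [-1.23, 1.37], [0.21, 2.46], [-1.02, 4.16], [0.16, 2.05], [-2.73, 2.73]. Speed limits (rad/s): [1.89, 1.89, 2.39, 2.39, 3.01, 3.01, 3.01].

### API

Orientations are given as a unit quaternion [x, y, z, w].
In Python, from plant import arm, camera, camera_model, job gives the robot as it stands.
- The arm moves only by the tool drive_tool, never from a script. Its argument "plan" is a list of rows, each an object with "claw": the opening, from -1 (shut) to 1 (fully open); "dp": the shift along the tool's x, y, z in cm, a list of three; "yaw": the turn about the tool's z in degrees. A call has exactly 8 rows; each row is the pose to reach, as a shift and turn from the pose commanded when the call began, along the tool's axes at that moment; what a row does not reach only later rows make up. A row lasts 1/12 s, in which the tool goes at most 41.7 mm and 7.16 degrees, less where a joint would pass 70% of its speed; a pose out of reach is approached as far as the arm can. A call with a gripper value outside its range is refused whole. The fingers move at their own pace and stop on an object; "newtons" is the grip in N (left out, the last holds). Time passes only in rows, so rows that repeat a pose let the fingers close, or fill a call up. It gives the time, the measured TCP pose, the force, the opening and the grip force at its end, in the units of the state.
- arm.get_state(): the state, without advancing time (a new reading comes with each control period).
- camera(name): name is "scene" or "top" or "wrist"; returns the picture (480x640x3 uint8, blue, green, red); there is no depth.
- camera_model(name): a dict with "K" (3x3 intrinsics, pixels), "D" ([k1, k2, p1, p2, k3] as OpenCV has them; the pictures are not rectified), "position" and "attitude" of the camera in the world. Camera axes: x right, y up, looking along -z (the intrinsics and any distortion apply to the point x, -y, -z); pixel columns grow to the right and rows downward; lengths in m; the calibration is good to about 2 mm. A picture is of the moment at which its call begins: read the wrist's pose just before it. camera_model takes no time and is no camera call; for the wrist camera it gives the pose at the moment of the call.
- job.finish_job(): hands the job in; it is judged then, once.
The state is a dict: "clock": time; "joints": joint angles; "joint_velocities": joint speeds; "joint_torque": joint torques, N m; "ee_pos": TCP position; "eef_rot": TCP orientation; "contact_force": force on the tool from outside, world axes, zero at the start; "wrist_torque": the same for the moment, N m; "opening": finger opening in m; "grasp_force": force on a finger pad.
Only numpy, scipy, OpenCV 4.12 (cv2) and the standard library are available. Lean on these libraries where they do the work, as an engineer would, in place of code of your own. Each camera call takes 0.05 s, during which the arm holds its last target. There are 200 camera calls.

## Working session

There is one attempt and no reset: what is moved stays moved. The work goes in short steps, Python scripts to look and compute and a tool call to move; the robot and the scene stay as the last step left them, time stands still between calls to the robot, and variables do not carry over. Pictures are saved under pics/ and viewed, at most 12 in all, crops included, and the job is handed in when it is done.

Besides the shell and the picture viewer there is one more tool, called after ">>>" as name([rows], argument=value, ...), one row to a line, values as JSON. drive_tool: Moves the arm, as the interface text tells. Its arguments: {"type":"object","properties":{"plan":{"type":"array"},"newtons":{"type":"number"}},"required":["plan"]}

```bash
ls; mkdir -p pics
python3 - <<'E'
from plant import arm,camera,camera_model
import cv2,numpy as np
s=arm.get_state();print({k:np.round(v,3).tolist() for k,v in s.items()})
for n in("top","scene","wrist"):
    m=camera_model(n);print(n,{k:np.round(v,3).tolist() for k,v in m.items()})
    cv2.imwrite(f"pics/{n}0.png",camera(n))
E
```

```text
pics
{'clock': 0.0, 'joints': [0.965, 0.427, 0.074, 1.607, -0.034, 1.111, -0.067], 'joint_velocities': [-0.001, -0.0, 0.001, -0.0, 0.001, 0.001, -0.0], 'joint_torque': [-0.0, -94.981, 3.761, -46.352, 0.019, 0.01, 0.0], 'ee_pos': [0.297, -0.606, 0.25], 'eef_rot': [0.974, 0.226, -0.0, -0.001], 'contact_force': [-0.284, -0.617, -0.116], 'wrist_torque': [0.021, -0.032, 0.019], 'grasp_force': 0.0, 'opening': 0.085}
top {'K': [[480.303, 0.0, 322.052], [0.0, 480.303, 237.22], [0.0, 0.0, 1.0]], 'D': [-0.06, 0.0, 0.0, 0.0, 0.0], 'position': [0.579, 0.01, 0.898], 'attitude': [-0.014, 0.023, 0.714, -0.699]}
scene {'K': [[583.411, 0.0, 318.473], [0.0, 583.411, 248.599], [0.0, 0.0, 1.0]], 'D': [-0.022, 0.0, 0.0, 0.0, 0.0], 'position': [1.115, -0.413, 0.693], 'attitude': [0.356, 0.171, 0.384, 0.834]}
wrist {'K': [[385.89, 0.0, 320.324], [0.0, 385.89, 240.056], [0.0, 0.0, 1.0]], 'D': [-0.079, 0.0, 0.0, 0.0, 0.0], 'position': [0.363, -0.572, 0.373], 'attitude': [-0.126, 0.079, -0.523, 0.839]}
```

View pics/top0.png

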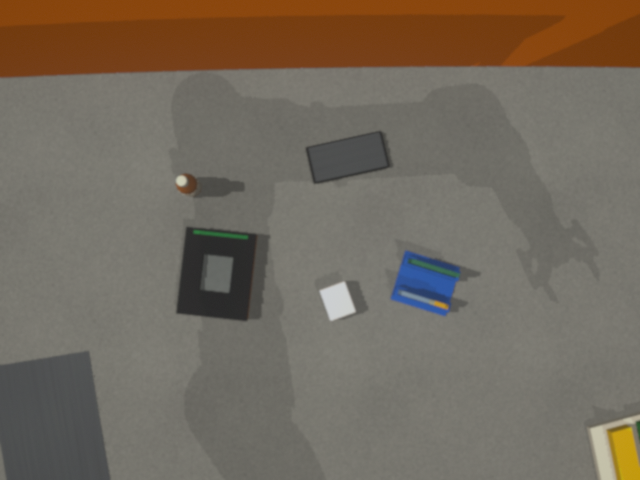

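View pics/scene0.png

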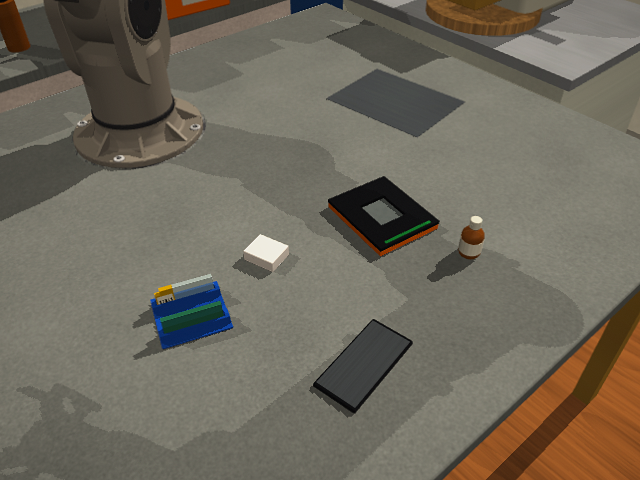

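Top view: stand at (217,274) with the green stripe at the top (far edge). The tile is at (338,301), the rack at (426,284), and the labelled slide is in the near slot with its yellow end at the right (442,305). The scene view shows the label on the slide's far side, facing +x. The tool can only yaw, so I'll have to topple the slide label-up on the table and re-grip it across its width.

```bash
cat > h.py <<'E'
from plant import arm,camera,camera_model,job
import cv2,numpy as np
from scipy.spatial.transform import Rotation as R
def grab(n,tag):
    m=camera_model(n); im=camera(n); cv2.imwrite(f"pics/{tag}.png",im); return im,m
def rays(m,px,z):
    px=np.asarray(px,float).reshape(-1,1,2)
    u=cv2.undistortPoints(px,np.array(m["K"]),np.array(m["D"])).reshape(-1,2)
    d=R.from_quat(m["attitude"]).apply(np.c_[u[:,0],-u[:,1],-np.ones(len(u))])
    o=np.array(m["position"]); return o+d*((z-o[2])/d[:,2])[:,None]
def mask(im,kind):
    h=cv2.cvtColor(im,cv2.COLOR_BGR2HSV).astype(int);H,S,V=h[...,0],h[...,1],h[...,2]
    k={"white":(V>170)&(S<30),"black":(V<35),"blue":(abs(H-112)<12)&(S>150),"yellow":(abs(H-22)<8)&(S>120)&(V>120),
       "orange":(abs(H-10)<7)&(S>150),"green":(abs(H-65)<15)&(S>130)}[kind]
    return k.astype(np.uint8)*255
def comps(mk,amin=60):
    cs,_=cv2.findContours(mk,cv2.RETR_CCOMP,cv2.CHAIN_APPROX_NONE)
    return sorted([c for c in cs if cv2.contourArea(c)>amin],key=cv2.contourArea,reverse=True)
def rect(m,c,z):
    p=rays(m,c,z)[:,:2]; (cx,cy),(w,h),a=cv2.minAreaRect((p*1000).astype(np.float32))
    if w<h: w,h,a=h,w,a+90
    return np.round([cx,cy,w,h,(a+90)%180-90],1)   # mm, deg of long axis
def tool():
    s=arm.get_state(); M=R.from_quat(s["eef_rot"]).as_matrix()
    return np.array(s["ee_pos"]),M,s
def togo(target,yawdeg_x=None):
    "shift in tool axes (cm) and yaw (deg) to put the TCP at target with tool x at world yaw"
    p,M,s=tool(); d=M.T@(np.array(target)-p)*100; y=np.degrees(np.arctan2(M[1,0],M[0,0]))
    w=None if yawdeg_x is None else -((yawdeg_x-y+180)%360-180)
    print("dp",np.round(d,2),"yaw",None if w is None else round(w,1),"now yaw",round(y,1),"t",round(s["clock"],2),"j7",round(s["joints"][6],2))
E
python3 - <<'E'
from h import *
m=camera_model("top");im=cv2.imread("pics/top0.png")
for k,z in(("white",.022),("black",.019),("blue",.019),("yellow",.04),("orange",.03),("green",.03)):
    for c in comps(mask(im,k),25)[:6]: print(k,c.mean((0,1)).round(),cv2.contourArea(c),rect(m,c,z))
E
```

```text
white [337. 301.] 799.0 [507.3 -26.5  58.3  48.1  18.9]
blue [422. 286.] 1602.5 [ 534.5 -189.8  105.8   89.3   70.2]
yellow [624. 453.] 1217.5 [ 212.7 -546.5  105.    48.5   11.4]
yellow [441. 305.] 37.5 [ 497.2 -211.7   23.3    7.4   72.7]
orange [317.  34.] 43162.0 [1008.6  -10.7 1243.9  153.1   89.1]
green [220. 234.] 78.0 [632.2 183.1  95.2   4.8  82.8]
```

Run:
```python
from h import *
im=cv2.imread("pics/top0.png"); print(im[260,190],im[274,217],im[300,240],im[300,260],im[350,230])
m=camera_model("wrist");print(R.from_quat(m["attitude"]).apply([[0,0,-1],[1,0,0]]).round(3))
togo([.507,-.026,.25],18.9)
```

```text
[44 44 44] [101 106 103] [42 43 43] [71 75 76] [102 109 111]
[[-0.263 -0.129 -0.956]
 [ 0.44  -0.898 -0.   ]]
dp [ 4.438e+01 -4.282e+01  2.000e-02] yaw 7.2 now yaw 26.1 t 0.15 j7 -0.07
```

>>> drive_tool([
  {"claw": 1, "dp": [2.8, -2.7, 0], "yaw": 1},
  {"claw": 1, "dp": [5.6, -5.4, 0], "yaw": 1},
  {"claw": 1, "dp": [8.4, -8.1, 0], "yaw": 2},
  {"claw": 1, "dp": [11.2, -10.8, 0], "yaw": 2},
  {"claw": 1, "dp": [14, -13.5, 0], "yaw": 3},
  {"claw": 1, "dp": [16.8, -16.2, 0], "yaw": 4},
  {"claw": 1, "dp": [19.6, -18.9, 0], "yaw": 5},
  {"claw": 1, "dp": [22.4, -21.6, 0], "yaw": 7.2},
])

```text
clock: 0.82
ee_pos: [0.4033, -0.3117, 0.2503]
eef_rot: [0.986, 0.164, 0.0, 0.0]
contact_force: [1.2, -0.5, 0.6]
opening: 0.0858
grasp_force: 0.0
```

Run:
```python
from h import *
togo([.507,-.026,.25],18.9)
```

```text
dp [ 19.06 -23.67   0.03] yaw -0.0 now yaw 18.9 t 0.82 j7 -0.72
```

>>> drive_tool([
  {"claw": 1, "dp": [2.5, -3.1, 0], "yaw": 0},
  {"claw": 1, "dp": [5, -6.2, 0], "yaw": 0},
  {"claw": 1, "dp": [7.5, -9.3, 0], "yaw": 0},
  {"claw": 1, "dp": [10, -12.4, 0], "yaw": 0},
  {"claw": 1, "dp": [12.5, -15.5, 0], "yaw": 0},
  {"claw": 1, "dp": [15, -18.6, 0], "yaw": 0},
  {"claw": 1, "dp": [17.5, -21.5, 0], "yaw": 0},
  {"claw": 1, "dp": [19, -23.6, 0], "yaw": 0},
])

```text
clock: 1.48
ee_pos: [0.5073, -0.025, 0.2505]
eef_rot: [0.986, 0.166, 0.0, -0.0]
contact_force: [0.6, -0.1, -0.8]
opening: 0.0855
grasp_force: 0.0
```

>>> drive_tool([
  {"claw": 1, "dp": [0, 0, 0], "yaw": 0},
  {"claw": 1, "dp": [0, 0, 0], "yaw": 0},
  {"claw": 1, "dp": [0, 0, 0], "yaw": 0},
  {"claw": 1, "dp": [0, 0, 0], "yaw": 0},
  {"claw": 1, "dp": [0, 0, 0], "yaw": 0},
  {"claw": 1, "dp": [0, 0, 0], "yaw": 0},
  {"claw": 1, "dp": [0, 0, 0], "yaw": 0},
  {"claw": 1, "dp": [0, 0, 0], "yaw": 0},
])

```text
clock: 2.15
ee_pos: [0.5063, -0.0291, 0.2504]
eef_rot: [0.986, 0.164, 0.0, -0.0]
contact_force: [-0.4, -0.1, 0.1]
opening: 0.0855
grasp_force: 0.0
```

Run:
```python
from h import *
im,m=grab("wrist","w1")
for k,z in(("white",.022),("blue",.019),("yellow",.04),("green",.019),("orange",.01)):
    for c in comps(mask(im,k),50)[:4]: print(k,c.mean((0,1)).round(),cv2.contourArea(c),rect(m,c,z))
togo([.507,-.026,.25],18.9)
```

```text
white [318. 201.] 3213.5 [508.3 -25.5  59.4  49.7  18.4]
blue [485. 226.] 7217.5 [ 536.4 -188.1  113.4   91.2   71.3]
yellow [499. 279.] 174.5 [ 498.1 -211.1   23.8    8.6   71.3]
green [517. 209.] 1063.5 [ 563.5 -209.8  107.1   11.6   71.6]
green [168.   5.] 191.0 [629.4 149.3  27.4   7.3  84.2]
orange [174.  93.] 634.5 [555.5 130.2 156.    4.9  -7.4]
dp [ 0.16 -0.26  0.04] yaw -0.0 now yaw 18.9 t 2.2 j7 -1.37
```

View pics/w1.png

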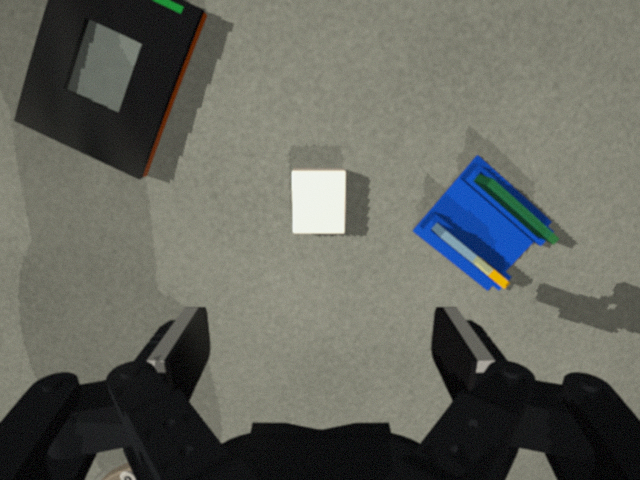

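Run:
```python
from h import *
togo([.5082,-.0257,.027],18.4)
im=cv2.imread("pics/w1.png");m=camera_model("wrist")
g=cv2.cvtColor(im,cv2.COLOR_BGR2GRAY);mk=((g<30)*255).astype(np.uint8);mk[300:]=0
for c in comps(mk,300)[:4]: print(c.min((0,1)),c.max((0,1)),cv2.contourArea(c),rect(m,c,.019))
```

```text
dp [ 0.28 -0.25 22.34] yaw 0.5 now yaw 18.9 t 2.2 j7 -1.37
[63  0] [203 162] 8278.5 [570.2 185.5 141.3 117.8  -7.2]
```

>>> drive_tool([
  {"claw": 1, "dp": [0.3, -0.25, 2], "yaw": 0.5},
  {"claw": 1, "dp": [0.3, -0.25, 5.5], "yaw": 0.5},
  {"claw": 1, "dp": [0.3, -0.25, 9], "yaw": 0.5},
  {"claw": 1, "dp": [0.3, -0.25, 12.5], "yaw": 0.5},
  {"claw": 1, "dp": [0.3, -0.25, 16], "yaw": 0.5},
  {"claw": 1, "dp": [0.3, -0.25, 19.5], "yaw": 0.5},
  {"claw": 1, "dp": [0.3, -0.25, 21.5], "yaw": 0.5},
  {"claw": 1, "dp": [0.3, -0.25, 22.3], "yaw": 0.5},
])

```text
clock: 2.87
ee_pos: [0.5068, -0.0253, 0.0244]
eef_rot: [0.987, 0.16, -0.002, -0.0]
contact_force: [-0.6, -0.3, 0.6]
opening: 0.0853
grasp_force: 0.0
```

>>> drive_tool([
  {"claw": 1, "dp": [0, 0, 0], "yaw": 0},
  {"claw": 0.1, "dp": [0, 0, 0], "yaw": 0},
  {"claw": 0.1, "dp": [0, 0, 0], "yaw": 0},
  {"claw": 0.1, "dp": [0, 0, 0], "yaw": 0},
  {"claw": 0.1, "dp": [0, 0, 0], "yaw": 0},
  {"claw": 0.1, "dp": [0, 0, 0], "yaw": 0},
  {"claw": 0.1, "dp": [0, 0, 0], "yaw": 0},
  {"claw": 0.1, "dp": [0, 0, 0], "yaw": 0},
], newtons=30)

```text
clock: 3.53
ee_pos: [0.5094, -0.0254, 0.0289]
eef_rot: [0.987, 0.16, 0.001, 0.0]
contact_force: [-2.3, -0.2, 9.4]
opening: 0.0493
grasp_force: 29.5
```

Run:
```python
from h import *
p,M,s=tool();print(p,s["opening"],s["grasp_force"],s["contact_force"])
togo([.43,.14,.2],-7.3)
```

```text
[ 0.509406   -0.02541806  0.02893874] 0.04931410470079523 29.52621191740036 [-2.2775454  -0.20790015  9.42040996]
dp [ -2.27 -18.19 -17.13] yaw 25.7 now yaw 18.4 t 3.53 j7 -1.52
```

>>> drive_tool([
  {"claw": 0.1, "dp": [0, 0, -2], "yaw": 0},
  {"claw": 0.1, "dp": [0, 0, -5], "yaw": 0},
  {"claw": 0.1, "dp": [0, -2, -8], "yaw": 3},
  {"claw": 0.1, "dp": [-0.5, -5, -10.5], "yaw": 8},
  {"claw": 0.1, "dp": [-1, -8.5, -12.5], "yaw": 13},
  {"claw": 0.1, "dp": [-1.6, -12, -14.5], "yaw": 18},
  {"claw": 0.1, "dp": [-2, -15.5, -16], "yaw": 22},
  {"claw": 0.1, "dp": [-2.3, -18.2, -17.1], "yaw": 25.7},
])

```text
clock: 4.2
ee_pos: [0.4282, 0.1424, 0.2011]
eef_rot: [0.998, -0.065, 0.002, -0.001]
contact_force: [1.0, 0.3, -0.5]
opening: 0.0491
grasp_force: 33.4
```

>>> drive_tool([
  {"claw": 0.1, "dp": [0, 0, 0], "yaw": 0},
  {"claw": 0.1, "dp": [0, 0, 0], "yaw": 0},
  {"claw": 0.1, "dp": [0, 0, 0], "yaw": 0},
  {"claw": 0.1, "dp": [0, 0, 0], "yaw": 0},
  {"claw": 0.1, "dp": [0, 0, 0], "yaw": 0},
  {"claw": 0.1, "dp": [0, 0, 0], "yaw": 0},
  {"claw": 0.1, "dp": [0, 0, 0], "yaw": 0},
  {"claw": 0.1, "dp": [0, 0, 0], "yaw": 0},
])

```text
clock: 4.87
ee_pos: [0.4292, 0.1398, 0.1981]
eef_rot: [0.998, -0.064, -0.0, 0.0]
contact_force: [-0.2, -0.3, -1.9]
opening: 0.0491
grasp_force: 33.4
```

Run:
```python
from h import *
im,m=grab("wrist","w2")
p,M,s=tool();print(p,s["opening"],s["grasp_force"],s["contact_force"])
g=cv2.cvtColor(im,cv2.COLOR_BGR2GRAY)
mk=((g<30)*255).astype(np.uint8);mk[300:]=0
for c in comps(mk,300)[:6]: print("blk",c.min((0,1)),c.max((0,1)),cv2.contourArea(c),rect(m,c,.019))
for c in comps(mask(im,"white"),300)[:2]: print("wh",c.min((0,1)),c.max((0,1)),rect(m,c,p[2]-.005),cv2.approxPolyDP(c,8,True).reshape(-1,2).tolist())
togo([.56,.193,.1],-7.3)
```

```text
[0.42917346 0.13986556 0.19816283] 0.04903556395394008 33.38901400566101 [ 0.66725656  0.70392102 -0.84487731]
blk [133   0] [311 160] 26119.5 [542.1 197.3 128.4 116.2  82.7]
blk [184   3] [265 100] 7111.0 [561.3 193.   66.6  57.9  -7.3]
wh [258 342] [380 390] [412.3 143.2  47.5  22.2  83.4] [[380, 343], [259, 349], [260, 388], [376, 389]]
wh [252 256] [385 300] [449.4 138.4  47.4  17.1  82.7] [[255, 299], [381, 270], [385, 260], [254, 256]]
dp [12.3  -6.94  9.81] yaw -0.0 now yaw -7.3 t 4.92 j7 -2.21
```

View pics/w2.png

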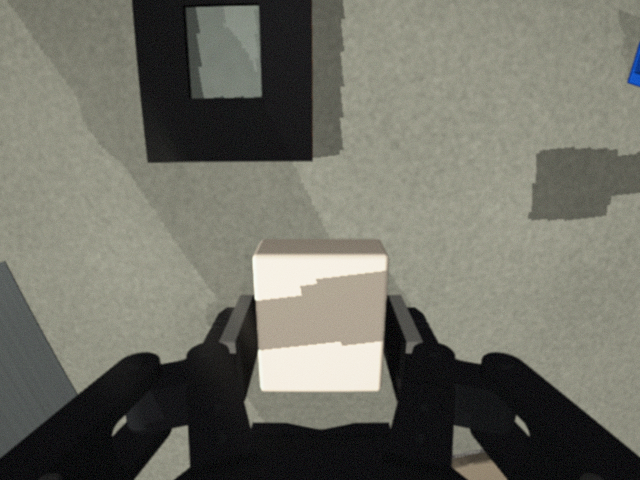

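Run:
```python
from h import *
m=camera_model("wrist");p,M,s=tool()
for dz in(.0065,.004):
  q=rays(m,[[254,256],[385,257],[377,390],[260,389]],p[2]-dz);t=(q-p)@M*1000
  print(t.round(1).tolist(),t.mean(0).round(1),np.linalg.norm(q[0]-q[3]),np.linalg.norm(q[0]-q[1]))
```

```text
[[28.2, -24.3, 6.5], [27.8, 22.7, 6.5], [-29.7, 22.5, 6.5], [-29.1, -25.0, 6.5]] [-0.7 -1.   6.5] 0.05734866751893291 0.04694048754692592
[[29.1, -23.8, 4.0], [28.7, 22.2, 4.0], [-27.7, 22.1, 4.0], [-27.1, -24.6, 4.0]] [ 0.8 -1.   4. ] 0.05624716182205258 0.04603889354859616
```

Run:
```python
from h import *
togo([.5624,.1922,.055],-7.3)
```

```text
dp [12.55 -6.89 14.31] yaw -0.0 now yaw -7.3 t 4.92 j7 -2.21
```

>>> drive_tool([
  {"claw": 0.1, "dp": [2.5, -1.4, 1], "yaw": 0},
  {"claw": 0.1, "dp": [5, -2.8, 3], "yaw": 0},
  {"claw": 0.1, "dp": [7.5, -4.2, 5.5], "yaw": 0},
  {"claw": 0.1, "dp": [10, -5.6, 8], "yaw": 0},
  {"claw": 0.1, "dp": [12, -6.6, 10.5], "yaw": 0},
  {"claw": 0.1, "dp": [12.55, -6.9, 12.5], "yaw": 0},
  {"claw": 0.1, "dp": [12.55, -6.9, 13.8], "yaw": 0},
  {"claw": 0.1, "dp": [12.55, -6.9, 14.3], "yaw": 0},
])

```text
clock: 5.58
ee_pos: [0.561, 0.1921, 0.0529]
eef_rot: [0.998, -0.063, -0.002, 0.001]
contact_force: [-1.1, -0.3, -1.5]
opening: 0.0491
grasp_force: 33.4
```

>>> drive_tool([
  {"claw": 0.1, "dp": [0, 0, 0], "yaw": 0},
  {"claw": 0.1, "dp": [0, 0, 0], "yaw": 0},
  {"claw": 0.1, "dp": [0, 0, 0], "yaw": 0},
  {"claw": 0.1, "dp": [0, 0, 0], "yaw": 0},
  {"claw": 0.1, "dp": [0, 0, 0], "yaw": 0},
  {"claw": 0.1, "dp": [0, 0, 0], "yaw": 0},
  {"claw": 0.1, "dp": [0, 0, 0], "yaw": 0},
  {"claw": 0.1, "dp": [0, 0, 0], "yaw": 0},
])

```text
clock: 6.25
ee_pos: [0.5624, 0.1926, 0.0556]
eef_rot: [0.998, -0.064, 0.0, -0.0]
contact_force: [-0.5, 0.3, -1.3]
opening: 0.049
grasp_force: 33.4
```

Run:
```python
from h import *
im,m=grab("wrist","w3");im2,_=grab("scene","s3")
p,M,s=tool();print(p,s["opening"],s["grasp_force"],s["contact_force"])
togo([.5624,.1922,.0415],-7.3)
cv2.imwrite("pics/s3c.png",np.hstack([cv2.resize(im2[150:270,310:460],(600,480)),cv2.resize(im[100:420,200:440],(200,267))[:0].reshape(0,200,3) if 0 else cv2.resize(im,(640,480))[:,220:420]]))
```

```text
[0.56237315 0.1926094  0.05540434] 0.04892252087446498 33.36663007736206 [ 0.42484191 -0.42221461 -2.2854877 ]
dp [0.01 0.04 1.39] yaw 0.0 now yaw -7.3 t 6.35 j7 -2.32
```

View pics/s3c.png

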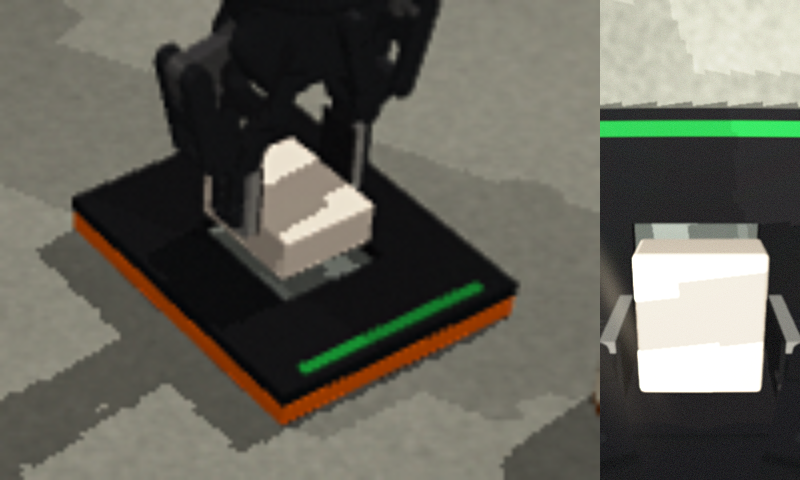

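Run:
```python
from h import *
m=camera_model("scene");p,M,s=tool()
def proj(w):
    c=R.from_quat(m["attitude"]).inv().apply(np.atleast_2d(w)-np.array(m["position"]))
    c[:,1:]*=-1
    return cv2.projectPoints(c,np.zeros(3),np.zeros(3),np.array(m["K"]),np.array(m["D"]))[0].reshape(-1,2)
for d in(.008,.013,.019,.026):
    w=p+np.array([[x,y,d] for y in(-.026,.026) for x in(-.011,.011)])@M.T
    print(d,((proj(w)-[310,150])*4).round().tolist())
for d in (.0065,.0285,.0125,.0345): # tile top/bottom corners in the crop
    w=p+np.array([[x-.001,y,d] for x in(.03,) for y in(-.025,.025)])@M.T
    print("tile",d,((proj(w)-[310,150])*4).round().tolist())
```

```text
0.008 [[317.0, 155.0], [348.0, 180.0], [224.0, 195.0], [254.0, 222.0]]
0.013 [[316.0, 164.0], [347.0, 189.0], [224.0, 204.0], [254.0, 230.0]]
0.019 [[316.0, 175.0], [346.0, 200.0], [223.0, 215.0], [253.0, 241.0]]
0.026 [[314.0, 187.0], [345.0, 212.0], [222.0, 227.0], [252.0, 253.0]]
tile 0.0065 [[372.0, 200.0], [281.0, 240.0]]
tile 0.0285 [[368.0, 238.0], [278.0, 279.0]]
tile 0.0125 [[371.0, 210.0], [280.0, 251.0]]
tile 0.0345 [[367.0, 249.0], [277.0, 289.0]]
```

The tile hangs square over the pocket (tile corner at about (285,277) in the crop), and the fingertips end about 14 mm above its underside, so they clear the black top. Lowering.

>>> drive_tool([
  {"claw": 0.1, "dp": [0, 0.03, 0.2], "yaw": 0},
  {"claw": 0.1, "dp": [0, 0.03, 0.4], "yaw": 0},
  {"claw": 0.1, "dp": [0, 0.03, 0.6], "yaw": 0},
  {"claw": 0.1, "dp": [0, 0.03, 0.8], "yaw": 0},
  {"claw": 0.1, "dp": [0, 0.03, 1.0], "yaw": 0},
  {"claw": 0.1, "dp": [0, 0.03, 1.2], "yaw": 0},
  {"claw": 0.1, "dp": [0, 0.03, 1.3], "yaw": 0},
  {"claw": 0.1, "dp": [0, 0.03, 1.3], "yaw": 0},
])

```text
clock: 7.02
ee_pos: [0.5622, 0.1923, 0.042]
eef_rot: [0.998, -0.064, -0.0, 0.0]
contact_force: [0.2, -0.8, -1.0]
opening: 0.0493
grasp_force: 33.4
```

>>> drive_tool([
  {"claw": 0.1, "dp": [0, 0, 0.1], "yaw": 0},
  {"claw": 0.1, "dp": [0, 0, 0.15], "yaw": 0},
  {"claw": 0.1, "dp": [0, 0, 0.15], "yaw": 0},
  {"claw": 1, "dp": [0, 0, 0.15], "yaw": 0},
  {"claw": 1, "dp": [0, 0, 0.15], "yaw": 0},
  {"claw": 1, "dp": [0, 0, 0.15], "yaw": 0},
  {"claw": 1, "dp": [0, 0, 0], "yaw": 0},
  {"claw": 1, "dp": [0, 0, -1], "yaw": 0},
])

```text
clock: 7.68
ee_pos: [0.5615, 0.192, 0.0514]
eef_rot: [0.998, -0.064, -0.001, 0.0]
contact_force: [-0.8, -0.7, 0.1]
opening: 0.0853
grasp_force: 0.0
```

>>> drive_tool([
  {"claw": 1, "dp": [0, 0, -2], "yaw": 0},
  {"claw": 1, "dp": [0, 0, -5], "yaw": 0},
  {"claw": 1, "dp": [-1.5, 0, -8], "yaw": 0},
  {"claw": 1, "dp": [-4, 0, -11], "yaw": 0},
  {"claw": 1, "dp": [-7, 0, -14], "yaw": 0},
  {"claw": 1, "dp": [-10, 0, -16], "yaw": 0},
  {"claw": 1, "dp": [-10, 0, -16], "yaw": 0},
  {"claw": 1, "dp": [-10, 0, -16], "yaw": 0},
])

```text
clock: 8.35
ee_pos: [0.4628, 0.2055, 0.2147]
eef_rot: [0.998, -0.063, 0.002, -0.001]
contact_force: [0.7, 0.6, -0.6]
opening: 0.0858
grasp_force: 0.0
```

Run:
```python
from h import *
im,m=grab("wrist","w4");print(tool()[0])
for c in comps(mask(im,"white"),300)[:3]: print("wh",c.min((0,1)),c.max((0,1)),rect(m,c,.034))
g=cv2.cvtColor(im,cv2.COLOR_BGR2GRAY);mk=((g<33)*255).astype(np.uint8);mk[300:]=0
for c in comps(mk,300)[:3]: print("blk",c.min((0,1)),c.max((0,1)),rect(m,c,.019))
cv2.imwrite("pics/w4c.png",im[:330,100:500])
```

```text
[0.46330746 0.20507343 0.21359306]
wh [288  48] [354 129] [561.3 193.2  57.8  49.4  -6.6]
blk [234   0] [403 189] [555.8 195.8 144.  128.2  -7.3]
blk [282  44] [358 133] [562.2 194.   66.8  59.   -7.3]
```

View pics/w4c.png

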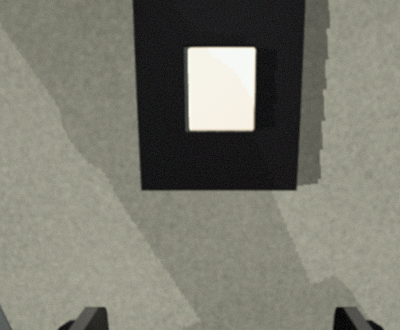

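The tile is seated: white top at (222,88) in the crop, with even dark gaps, measured at (561.3, 193.2) mm and within 1 mm of the pocket centre. Next, the rack.

Run:
```python
from h import *
togo([.5096,-.1718,.22],71.4)
```

```text
dp [ 9.36 36.8  -0.65] yaw -78.7 now yaw -7.3 t 8.4 j7 -2.33
```

>>> drive_tool([
  {"claw": 1, "dp": [0.6, 2.5, 0], "yaw": -5},
  {"claw": 1, "dp": [1.2, 5, -0.5], "yaw": -11},
  {"claw": 1, "dp": [1.9, 7.5, -0.5], "yaw": -17},
  {"claw": 1, "dp": [2.5, 10, -0.5], "yaw": -23},
  {"claw": 1, "dp": [3.2, 13, -0.5], "yaw": -29},
  {"claw": 1, "dp": [4, 16, -0.5], "yaw": -35},
  {"claw": 1, "dp": [4.8, 19, -0.5], "yaw": -41},
  {"claw": 1, "dp": [5.6, 22, -0.5], "yaw": -47},
])

```text
clock: 9.07
ee_pos: [0.491, -0.0225, 0.2166]
eef_rot: [0.94, 0.342, -0.001, -0.0]
contact_force: [1.2, -0.7, -0.1]
opening: 0.0853
grasp_force: 0.0
```

Run:
```python
from h import *
togo([.5096,-.1718,.22],71.4)
```

```text
dp [-8.16 12.64 -0.34] yaw -31.4 now yaw 40.0 t 9.07 j7 -1.02
```

Also set the claw to about 40 mm on the way (opening 40 mm ⇒ claw ≈ -0.05).

>>> drive_tool([
  {"claw": -0.05, "dp": [-1.5, 2.3, 0], "yaw": -6},
  {"claw": -0.05, "dp": [-3, 4.7, 0], "yaw": -12},
  {"claw": -0.05, "dp": [-4.6, 7, 0], "yaw": -18},
  {"claw": -0.05, "dp": [-6.2, 9.5, 0], "yaw": -24},
  {"claw": -0.05, "dp": [-7.5, 11.5, 0], "yaw": -29},
  {"claw": -0.05, "dp": [-8, 12.3, 0], "yaw": -31.4},
  {"claw": -0.05, "dp": [-8, 12.3, 0], "yaw": -31.4},
  {"claw": -0.05, "dp": [-8, 12.3, 0], "yaw": -31.4},
])

```text
clock: 9.73
ee_pos: [0.5077, -0.1667, 0.2164]
eef_rot: [0.814, 0.58, -0.0, -0.001]
contact_force: [-0.5, 0.3, 0.7]
opening: 0.0405
grasp_force: 0.0
```

>>> drive_tool([
  {"claw": -0.05, "dp": [0, 0, 0], "yaw": 0},
  {"claw": -0.05, "dp": [0, 0, 0], "yaw": 0},
  {"claw": -0.05, "dp": [0, 0, 0], "yaw": 0},
  {"claw": -0.05, "dp": [0, 0, 0], "yaw": 0},
  {"claw": -0.05, "dp": [0, 0, 0], "yaw": 0},
  {"claw": -0.05, "dp": [0, 0, 0], "yaw": 0},
  {"claw": -0.05, "dp": [0, 0, 0], "yaw": 0},
  {"claw": -0.05, "dp": [0, 0, 0], "yaw": 0},
])

```text
clock: 10.4
ee_pos: [0.5078, -0.166, 0.2174]
eef_rot: [0.814, 0.582, 0.0, 0.0]
contact_force: [-0.5, -0.7, 0.3]
opening: 0.0405
grasp_force: 0.0
```

Run:
```python
from h import *
im,m=grab("wrist","w5");p,M,s=tool();print(p,s["opening"])
for k,z in(("blue",.019),("yellow",.044),("green",.044)):
    for c in comps(mask(im,k),50)[:4]: print(k,c.min((0,1)),c.max((0,1)),cv2.contourArea(c),rect(m,c,z))
cv2.imwrite("pics/w5c.png",cv2.resize(im[80:380,160:480],None,fx=1.8,fy=1.8))
togo([.5096,-.1718,.22],71.4)
```

```text
[ 0.50784191 -0.16605283  0.21736689] 0.0406848751239248
blue [307 166] [415 286] 8753.0 [ 535.  -189.6  108.1   90.9   71.2]
yellow [323 258] [332 286] 240.0 [ 498.6 -209.2   24.9    7.5   71.2]
green [389 178] [409 289] 1447.5 [ 562.7 -198.2   93.2   12.1   71.2]
dp [-0.49  0.35 -0.26] yaw -0.3 now yaw 71.1 t 10.45 j7 -0.21
```

View pics/w5c.png

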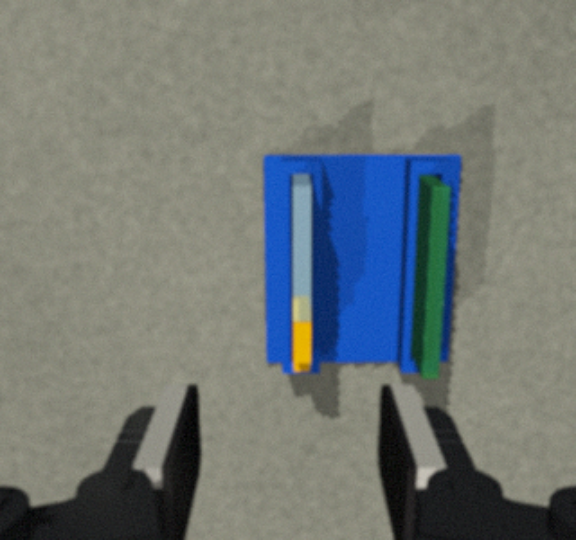

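Run:
```python
from h import *
im=cv2.imread("pics/w5.png");m=camera_model("wrist")
col=160+302/1.8
rows=np.array([172,182,297,321,360,371])/1.8+80
q=rays(m,[[col,r] for r in rows],.044);a=np.radians(71.2);u=-np.array([np.cos(a),np.sin(a)])
c=np.array([.535,-.1896])-.03*np.array([np.sin(a),-np.cos(a)])
print("slot centre",c.round(4));print(((q[:,:2]-c)@u*1000).round(1),((q[:,:2]-c)@[np.sin(a),-np.cos(a)]*1000).round(1))
print(m["position"])
for r in range(170,292,4): print(r,im[r,int(round(col))].tolist(),end=" ")
```

```text
slot centre [ 0.5066 -0.1799]
[-49.2 -45.    6.7  18.2  37.3  42.9] [1.8 1.8 2.  2.  2.1 2.1]
[ 0.53146571 -0.09474048  0.34104055]
170 [192, 87, 25] 174 [172, 73, 19] 178 [147, 131, 107] 182 [153, 139, 107] 186 [184, 170, 142] 190 [185, 171, 139] 194 [178, 165, 129] 198 [181, 165, 138] 202 [176, 160, 129] 206 [179, 163, 133] 210 [178, 163, 135] 214 [183, 167, 138] 218 [180, 165, 135] 222 [182, 167, 134] 226 [177, 161, 131] 230 [172, 162, 130] 234 [179, 164, 133] 238 [183, 167, 135] 242 [181, 169, 140] 246 [132, 176, 170] 250 [131, 173, 169] 254 [131, 172, 167] 258 [98, 167, 189] 262 [0, 177, 231] 266 [0, 181, 229] 270 [0, 179, 230] 274 [0, 178, 231] 278 [0, 182, 230] 282 [0, 134, 183] 286 [85, 96, 120] 290 [79, 83, 90]
```

Crop: the labelled slide is in the left slot. It is clear from (302,182), with a pale tint band at y 297–321, and yellow from y=321 to 371. I'll grip at slide x ≈ -10 mm, well clear of the frost.

Run:
```python
from h import *
togo([.5116,-.171,.042],71.2)
```

```text
dp [-0.35  0.51 17.54] yaw -0.1 now yaw 71.1 t 10.45 j7 -0.21
```

>>> drive_tool([
  {"claw": -0.05, "dp": [-0.35, 0.5, 2], "yaw": 0},
  {"claw": -0.05, "dp": [-0.35, 0.5, 5], "yaw": 0},
  {"claw": -0.05, "dp": [-0.35, 0.5, 8], "yaw": 0},
  {"claw": -0.05, "dp": [-0.35, 0.5, 11], "yaw": 0},
  {"claw": -0.05, "dp": [-0.35, 0.5, 14], "yaw": 0},
  {"claw": -0.05, "dp": [-0.35, 0.5, 16], "yaw": 0},
  {"claw": -0.05, "dp": [-0.35, 0.5, 17.2], "yaw": 0},
  {"claw": -0.05, "dp": [-0.35, 0.5, 17.5], "yaw": 0},
])

```text
clock: 11.12
ee_pos: [0.5105, -0.1707, 0.0405]
eef_rot: [0.814, 0.582, -0.001, -0.001]
contact_force: [-0.7, 0.5, -0.1]
opening: 0.0405
grasp_force: 0.0
```

>>> drive_tool([
  {"claw": -0.05, "dp": [0, 0, 0], "yaw": 0},
  {"claw": -1, "dp": [0, 0, 0], "yaw": 0},
  {"claw": -1, "dp": [0, 0, 0], "yaw": 0},
  {"claw": -1, "dp": [0, 0, 0], "yaw": 0},
  {"claw": -1, "dp": [0, 0, 0], "yaw": 0},
  {"claw": -1, "dp": [0, 0, 0], "yaw": 0},
  {"claw": -1, "dp": [0, 0, 0], "yaw": 0},
  {"claw": -1, "dp": [0, 0, 0], "yaw": 0},
], newtons=30)

```text
clock: 11.78
ee_pos: [0.5122, -0.1712, 0.0437]
eef_rot: [0.814, 0.581, 0.001, 0.001]
contact_force: [-2.1, 0.8, 7.1]
opening: 0.0072
grasp_force: 30.2
```

>>> drive_tool([
  {"claw": -1, "dp": [0, 0, -1], "yaw": 0},
  {"claw": -1, "dp": [0, 0, -2.5], "yaw": 0},
  {"claw": -1, "dp": [0, 0, -4.5], "yaw": 0},
  {"claw": -1, "dp": [0, 0, -7], "yaw": 0},
  {"claw": -1, "dp": [0, 0, -9], "yaw": 0},
  {"claw": -1, "dp": [0, 0, -10], "yaw": 0},
  {"claw": -1, "dp": [0, 0, -10], "yaw": 0},
  {"claw": -1, "dp": [0, 0, -10], "yaw": 0},
])

```text
clock: 12.45
ee_pos: [0.5115, -0.1712, 0.1428]
eef_rot: [0.814, 0.581, 0.0, 0.001]
contact_force: [-0.4, 1.0, -1.2]
opening: 0.0075
grasp_force: 29.4
```

Run:
```python
from h import *
togo([.53,-.02,.14],90)
```

```text
dp [14.9  -3.15  0.27] yaw -18.9 now yaw 71.1 t 12.45 j7 -0.23
```

>>> drive_tool([
  {"claw": -1, "dp": [2.5, -0.5, 0], "yaw": -3},
  {"claw": -1, "dp": [5, -1, 0], "yaw": -6},
  {"claw": -1, "dp": [8, -1.7, 0], "yaw": -9},
  {"claw": -1, "dp": [11, -2.3, 0], "yaw": -13},
  {"claw": -1, "dp": [13.5, -2.8, 0], "yaw": -16},
  {"claw": -1, "dp": [14.9, -3.1, 0], "yaw": -18.9},
  {"claw": -1, "dp": [14.9, -3.1, 0], "yaw": -18.9},
  {"claw": -1, "dp": [14.9, -3.1, 0], "yaw": -18.9},
])

```text
clock: 13.12
ee_pos: [0.5299, -0.0198, 0.1414]
eef_rot: [0.707, 0.708, -0.001, -0.001]
contact_force: [-0.2, -0.6, -0.6]
opening: 0.0072
grasp_force: 29.4
```

Run:
```python
from h import *
togo([.53,-.02,.04],90)
im,_=grab("scene","s6");cv2.imwrite("pics/s6c.png",cv2.resize(im[130:330,180:400],None,fx=2.5,fy=2.5))
```

```text
dp [-0.02  0.03 10.14] yaw 0.1 now yaw 90.1 t 13.12 j7 -0.24
```

View pics/s6c.png

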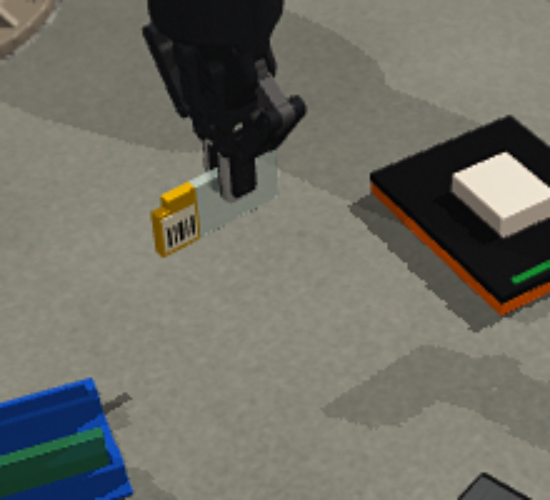

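The slide hangs level, with the label at (180,230) facing the far side and the fingers only on clear glass. I'll set it down on the bare table.

>>> drive_tool([
  {"claw": -1, "dp": [0, 0, 2], "yaw": 0},
  {"claw": -1, "dp": [0, 0, 4.5], "yaw": 0},
  {"claw": -1, "dp": [0, 0, 7], "yaw": 0},
  {"claw": -1, "dp": [0, 0, 8.8], "yaw": 0},
  {"claw": -1, "dp": [0, 0, 9.6], "yaw": 0},
  {"claw": -1, "dp": [0, 0, 9.9], "yaw": 0},
  {"claw": -1, "dp": [0, 0, 10.0], "yaw": 0},
  {"claw": -1, "dp": [0, 0, 10.1], "yaw": 0},
])

```text
clock: 13.83
ee_pos: [0.5308, -0.0204, 0.042]
eef_rot: [0.707, 0.707, 0.0, 0.0]
contact_force: [0.0, 0.2, -0.6]
opening: 0.0071
grasp_force: 29.4
```

>>> drive_tool([
  {"claw": -1, "dp": [0, 0, 0], "yaw": 0},
  {"claw": -1, "dp": [0, 0, 0], "yaw": 0},
  {"claw": -1, "dp": [0, 0, 0], "yaw": 0},
  {"claw": -1, "dp": [0, 0, 0], "yaw": 0},
  {"claw": -1, "dp": [0, 0, 0.05], "yaw": 0},
  {"claw": -1, "dp": [0, 0, 0.1], "yaw": 0},
  {"claw": -1, "dp": [0, 0, 0.1], "yaw": 0},
  {"claw": -1, "dp": [0, 0, 0.1], "yaw": 0},
])

```text
clock: 14.5
ee_pos: [0.5303, -0.02, 0.0403]
eef_rot: [0.707, 0.707, -0.0, -0.0]
contact_force: [-0.2, -0.4, -0.4]
opening: 0.0076
grasp_force: 29.4
```

>>> drive_tool([
  {"claw": -1, "dp": [0, 0, 0.05], "yaw": 0},
  {"claw": -1, "dp": [0, 0, 0.1], "yaw": 0},
  {"claw": -1, "dp": [0, 0, 0.15], "yaw": 0},
  {"claw": -1, "dp": [0, 0, 0.2], "yaw": 0},
  {"claw": -1, "dp": [0, 0, 0.2], "yaw": 0},
  {"claw": -1, "dp": [0, 0, 0.2], "yaw": 0},
  {"claw": -1, "dp": [0, 0, 0.2], "yaw": 0},
  {"claw": -1, "dp": [0, 0, 0.2], "yaw": 0},
])

```text
clock: 15.17
ee_pos: [0.5306, -0.0199, 0.0396]
eef_rot: [0.707, 0.707, 0.0, 0.0]
contact_force: [-9.4, 0.9, 30.7]
opening: 0.0073
grasp_force: 33.9
```

>>> drive_tool([
  {"claw": -1, "dp": [0, 0, -0.1], "yaw": 0},
  {"claw": -1, "dp": [0, 0, -0.15], "yaw": 0},
  {"claw": -1, "dp": [0, 0, -0.15], "yaw": 0},
  {"claw": -0.7, "dp": [0, 0, -0.15], "yaw": 0},
  {"claw": -0.5, "dp": [0, 0, -0.15], "yaw": 0},
  {"claw": -0.2, "dp": [0, 0, -0.15], "yaw": 0},
  {"claw": -0.1, "dp": [0, 0, -0.15], "yaw": 0},
  {"claw": -0.1, "dp": [0, 0, -0.15], "yaw": 0},
])

```text
clock: 15.83
ee_pos: [0.5303, -0.02, 0.0398]
eef_rot: [0.707, 0.707, 0.0, -0.0]
contact_force: [0.2, -1.0, -0.1]
opening: 0.0387
grasp_force: 0.0
```

>>> drive_tool([
  {"claw": -0.1, "dp": [0, 0, -1], "yaw": 0},
  {"claw": -0.1, "dp": [0, 0, -3], "yaw": 0},
  {"claw": -0.1, "dp": [0, 0, -5], "yaw": 0},
  {"claw": -0.1, "dp": [0, 0, -7], "yaw": 0},
  {"claw": -1, "dp": [0, 0, -8], "yaw": 0},
  {"claw": -1, "dp": [0, 2.5, -8], "yaw": 0},
  {"claw": -1, "dp": [0, 4.5, -8], "yaw": 0},
  {"claw": -1, "dp": [0, 4.5, -8], "yaw": 0},
])

```text
clock: 16.5
ee_pos: [0.5786, -0.0199, 0.1207]
eef_rot: [0.707, 0.707, 0.001, 0.001]
contact_force: [-1.1, -0.0, -0.2]
opening: -0.0002
grasp_force: 0.0
```

Run:
```python
from h import *
im,m=grab("scene","s7");im2,m2=grab("wrist","w7");im3,m3=grab("top","t7")
p,M,s=tool();print(p,s["opening"])
for n,i,mm in(("w",im2,m2),("t",im3,m3)):
  for c in comps(mask(i,"yellow"),20)[:3]: print(n,c.min((0,1)),c.max((0,1)),rect(mm,c,.04))
a=cv2.resize(im[160:280,230:330],None,fx=4,fy=4);b=cv2.resize(im2[180:420,220:420],None,fx=2,fy=2)
cv2.imwrite("pics/c7.png",np.hstack([a,b[:480,:400]]))
togo([.577,-.022,.05],90)
```

```text
[ 0.57470869 -0.01993269  0.11961   ] -0.00012350425901045054
w [234 306] [253 341] [530.4 -59.3  23.6  10.2 -89.1]
t [607 426] [639 479] [ 212.7 -546.5  105.    48.5   11.4]
dp [-0.21  0.24  6.96] yaw 0.0 now yaw 90.0 t 16.65 j7 -0.26
```

View pics/c7.png

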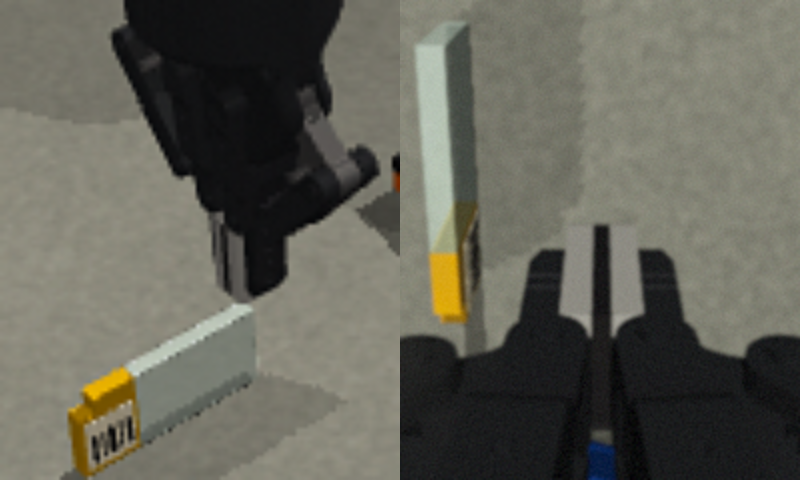

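>>> drive_tool([
  {"claw": -1, "dp": [-0.4, 0, 2], "yaw": 0},
  {"claw": -1, "dp": [-0.4, 0, 4.5], "yaw": 0},
  {"claw": -1, "dp": [-0.4, 0, 6.5], "yaw": 0},
  {"claw": -1, "dp": [-0.4, 0, 7.2], "yaw": 0},
  {"claw": -1, "dp": [-0.4, 0, 7.2], "yaw": 0},
  {"claw": -1, "dp": [-0.4, -0.7, 7.2], "yaw": 0},
  {"claw": -1, "dp": [-0.4, -1.4, 7.2], "yaw": 0},
  {"claw": -1, "dp": [-0.4, -2, 7.2], "yaw": 0},
])

```text
clock: 17.32
ee_pos: [0.5548, -0.024, 0.0489]
eef_rot: [0.707, 0.707, 0.0, 0.0]
contact_force: [-0.1, 0.4, -0.9]
opening: -0.0001
grasp_force: 0.0
```

>>> drive_tool([
  {"claw": -1, "dp": [0, -0.6, 0], "yaw": 0},
  {"claw": -1, "dp": [0, -1.2, 0], "yaw": 0},
  {"claw": -1, "dp": [0, -1.8, 0], "yaw": 0},
  {"claw": -1, "dp": [0, -2.4, 0], "yaw": 0},
  {"claw": -1, "dp": [0, -3, 0], "yaw": 0},
  {"claw": -1, "dp": [0, -3.4, 0], "yaw": 0},
  {"claw": -1, "dp": [0, -3.4, 0], "yaw": 0},
  {"claw": -1, "dp": [0, -3.4, 0], "yaw": 0},
])

```text
clock: 17.98
ee_pos: [0.5214, -0.024, 0.0479]
eef_rot: [0.707, 0.707, 0.0, 0.0]
contact_force: [0.4, -0.9, 0.3]
opening: -0.0
grasp_force: 0.0
```

>>> drive_tool([
  {"claw": -1, "dp": [0, 0, -2], "yaw": 0},
  {"claw": -1, "dp": [0, 0, -4.5], "yaw": 0},
  {"claw": -1, "dp": [0, 0, -7.5], "yaw": 0},
  {"claw": 1, "dp": [0, 0, -10.5], "yaw": 0},
  {"claw": 1, "dp": [-3, -2, -13], "yaw": 0},
  {"claw": 1, "dp": [-5, -2, -14], "yaw": 0},
  {"claw": 1, "dp": [-5, -2, -14], "yaw": 0},
  {"claw": 1, "dp": [-5, -2, -14], "yaw": 0},
])

```text
clock: 18.65
ee_pos: [0.5018, -0.0752, 0.1887]
eef_rot: [0.708, 0.706, 0.0, 0.001]
contact_force: [0.1, 0.6, 0.1]
opening: 0.0606
grasp_force: 0.0
```

Run:
```python
from h import *
im2,m2=grab("wrist","w8");p,M,s=tool();print(p,s["opening"],s["clock"])
for c in comps(mask(im2,"yellow"),20)[:3]: print(c.min((0,1)),c.max((0,1)),rect(m2,c,.008))
cv2.imwrite("pics/c8.png",cv2.resize(im2[100:400,170:470],(600,600)))
```

```text
[ 0.50158351 -0.07410505  0.1879576 ] 0.06766449418007003 18.7
[298 185] [349 220] [ 5.042e+02 -6.210e+01  4.070e+01  2.860e+01 -1.000e-01]
[311 187] [346 218] [ 5.082e+02 -6.210e+01  2.820e+01  2.530e+01 -2.000e-01]
```

View pics/c8.png

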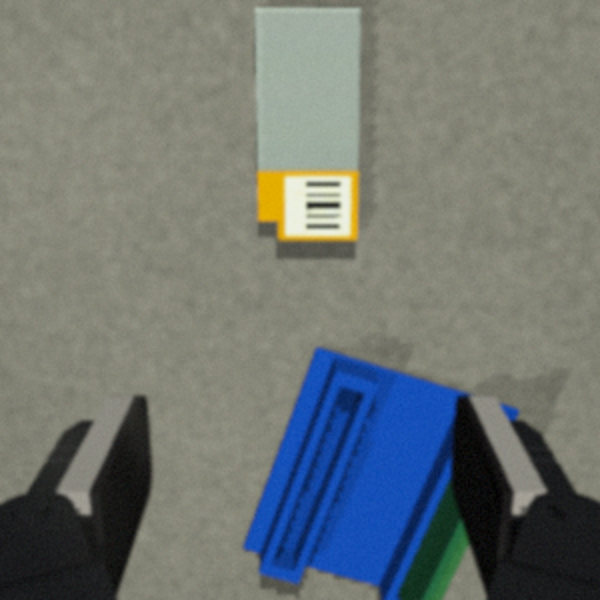

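The slide is flat, label up, with its frosted end at crop (308,205), i.e. (504,-62) mm. I'll re-grip it across its 40 mm width on the clear glass.

Run:
```python
from h import *
togo([.5042,-.0225,.018],90)
```

```text
dp [ 5.16  0.25 17.  ] yaw -0.0 now yaw 90.0 t 18.7 j7 -0.09
```

>>> drive_tool([
  {"claw": 1, "dp": [2, 0.25, 0], "yaw": 0},
  {"claw": 1, "dp": [4, 0.25, 1.5], "yaw": 0},
  {"claw": 1, "dp": [5.15, 0.25, 4.5], "yaw": 0},
  {"claw": 1, "dp": [5.15, 0.25, 8], "yaw": 0},
  {"claw": 1, "dp": [5.15, 0.25, 11.5], "yaw": 0},
  {"claw": 1, "dp": [5.15, 0.25, 14], "yaw": 0},
  {"claw": 1, "dp": [5.15, 0.25, 15.5], "yaw": 0},
  {"claw": 1, "dp": [5.15, 0.25, 16], "yaw": 0},
])

```text
clock: 19.37
ee_pos: [0.5021, -0.0211, 0.0246]
eef_rot: [0.706, 0.708, -0.001, -0.002]
contact_force: [-0.8, -0.1, 0.6]
opening: 0.0856
grasp_force: 0.0
```

>>> drive_tool([
  {"claw": 1, "dp": [0, 0, 0], "yaw": 0},
  {"claw": 1, "dp": [0, 0, 0.5], "yaw": 0},
  {"claw": 1, "dp": [0, 0, 1], "yaw": 0},
  {"claw": 0.3, "dp": [0, 0, 1], "yaw": 0},
  {"claw": 0.3, "dp": [0, 0, 1], "yaw": 0},
  {"claw": 0.3, "dp": [0, 0, 1], "yaw": 0},
  {"claw": 0.3, "dp": [0, 0, 1], "yaw": 0},
  {"claw": 0.3, "dp": [0, 0, 1], "yaw": 0},
])

```text
clock: 20.03
ee_pos: [0.504, -0.0226, 0.0182]
eef_rot: [0.707, 0.707, 0.0, 0.0]
contact_force: [0.1, 0.2, 0.3]
opening: 0.0553
grasp_force: 0.0
```

No table contact yet; closing.

>>> drive_tool([
  {"claw": -0.2, "dp": [0, 0, 0], "yaw": 0},
  {"claw": -0.2, "dp": [0, 0, 0], "yaw": 0},
  {"claw": -0.2, "dp": [0, 0, 0], "yaw": 0},
  {"claw": -0.2, "dp": [0, 0, 0], "yaw": 0},
  {"claw": -0.2, "dp": [0, 0, 0], "yaw": 0},
  {"claw": -0.2, "dp": [0, 0, 0], "yaw": 0},
  {"claw": -0.2, "dp": [0, 0, 0], "yaw": 0},
  {"claw": -0.2, "dp": [0, 0, 0], "yaw": 0},
], newtons=30)

```text
clock: 20.7
ee_pos: [0.5039, -0.0225, 0.0182]
eef_rot: [0.707, 0.707, 0.0, 0.0]
contact_force: [-1.5, -0.1, 7.8]
opening: 0.0391
grasp_force: 29.5
```

>>> drive_tool([
  {"claw": -0.2, "dp": [0, 0, -0.3], "yaw": 0},
  {"claw": -0.2, "dp": [0, 0, -1], "yaw": 0},
  {"claw": -0.2, "dp": [0, 0, -2.5], "yaw": 0},
  {"claw": -0.2, "dp": [0, 0, -5], "yaw": 0},
  {"claw": -0.2, "dp": [0, 0, -8], "yaw": 0},
  {"claw": -0.2, "dp": [0, 0, -11], "yaw": 0},
  {"claw": -0.2, "dp": [0, 0, -14], "yaw": 0},
  {"claw": -0.2, "dp": [0, 0, -14.5], "yaw": 0},
])

```text
clock: 21.37
ee_pos: [0.5057, -0.0223, 0.1679]
eef_rot: [0.707, 0.707, 0.002, 0.002]
contact_force: [1.4, -0.4, -0.5]
opening: 0.0391
grasp_force: 30.8
```

Run:
```python
from h import *
p,M,s=tool();print(p,s["opening"],s["grasp_force"])
a=np.radians(-7.3);u=np.array([np.cos(a),np.sin(a),0])
# frosted middle 39.5 mm ahead of TCP along slide x (= -tool x)
t=np.array([.5615,.1935,.165])-.0395*u;print(t)
togo(t,172.7)
```

```text
[ 0.5057455  -0.02227285  0.16790863] 0.03905367635335564 30.80797255039215
[0.52232017 0.19851905 0.165     ]
dp [22.08  1.66  0.3 ] yaw -82.7 now yaw 90.0 t 21.37 j7 -0.22
```

>>> drive_tool([
  {"claw": -0.2, "dp": [1, 0.1, 0], "yaw": -3},
  {"claw": -0.2, "dp": [2.5, 0.2, 0], "yaw": -8},
  {"claw": -0.2, "dp": [4, 0.3, 0], "yaw": -13},
  {"claw": -0.2, "dp": [5.5, 0.4, 0], "yaw": -18},
  {"claw": -0.2, "dp": [7, 0.5, 0], "yaw": -23},
  {"claw": -0.2, "dp": [8.5, 0.6, 0], "yaw": -28},
  {"claw": -0.2, "dp": [10, 0.8, 0], "yaw": -33},
  {"claw": -0.2, "dp": [11.5, 0.9, 0], "yaw": -38},
])

```text
clock: 22.03
ee_pos: [0.5128, 0.0932, 0.1631]
eef_rot: [0.436, 0.9, 0.0, 0.0]
contact_force: [0.2, -0.7, -0.5]
opening: 0.0394
grasp_force: 30.8
```

Run:
```python
from h import *
togo([.5223,.1985,.166],172.7)
```

```text
dp [ 7.68  7.27 -0.29] yaw -44.4 now yaw 128.3 t 22.03 j7 0.15
```

>>> drive_tool([
  {"claw": -0.2, "dp": [1, 1, 0], "yaw": -6},
  {"claw": -0.2, "dp": [2.2, 2.1, 0], "yaw": -13},
  {"claw": -0.2, "dp": [3.4, 3.2, 0], "yaw": -20},
  {"claw": -0.2, "dp": [4.6, 4.4, 0], "yaw": -27},
  {"claw": -0.2, "dp": [5.8, 5.5, 0], "yaw": -34},
  {"claw": -0.2, "dp": [6.8, 6.4, 0], "yaw": -39},
  {"claw": -0.2, "dp": [7.4, 7, 0], "yaw": -43},
  {"claw": -0.2, "dp": [7.6, 7.2, 0], "yaw": -44.5},
])

```text
clock: 22.7
ee_pos: [0.5225, 0.1982, 0.163]
eef_rot: [0.063, 0.998, 0.0, -0.0]
contact_force: [0.1, -0.3, -0.7]
opening: 0.0388
grasp_force: 30.8
```

>>> drive_tool([
  {"claw": -0.2, "dp": [0, 0, 0], "yaw": 0},
  {"claw": -0.2, "dp": [0, 0, 0], "yaw": 0},
  {"claw": -0.2, "dp": [0, 0, 0], "yaw": 0},
  {"claw": -0.2, "dp": [0, 0, 0], "yaw": 0},
  {"claw": -0.2, "dp": [0, 0, 0], "yaw": 0},
  {"claw": -0.2, "dp": [0, 0, 0], "yaw": 0},
  {"claw": -0.2, "dp": [0, 0, 0], "yaw": 0},
  {"claw": -0.2, "dp": [0, 0, 0], "yaw": 0},
])

```text
clock: 23.37
ee_pos: [0.5227, 0.1966, 0.1629]
eef_rot: [0.065, 0.998, 0.0, 0.0]
contact_force: [0.3, -0.0, -0.8]
opening: 0.0394
grasp_force: 30.8
```

Run:
```python
from h import *
p,M,s=tool();print(p,s["opening"],s["grasp_force"],np.abs(s["joint_velocities"]).max());togo([.5223,.1985,.166],172.7)
im,_=grab("scene","s9");cv2.imwrite("pics/s9c.png",im[50:350,150:550])
im,m=grab("wrist","w9");y=comps(mask(im,"yellow"),50)[:2]
for c in y: print(rect(m,c,.152))
im,m=grab("top","t9")
for k in("yellow",):
  for c in comps(mask(im,k),50)[:3]: print(k,rect(m,c,.155))
```

```text
[0.52273665 0.19661745 0.16285331] 0.03944031772829081 30.7880437374115 0.0020160815664489583
dp [ 0.07  0.18 -0.31] yaw -0.2 now yaw 172.5 t 23.37 j7 0.65
[560.5 192.3  40.4  24.8  82.8]
yellow [ 261.9 -471.9   91.2   42.    11.4]
yellow [558.4 175.5  24.6  10.4  -7.9]
```

View pics/s9c.png

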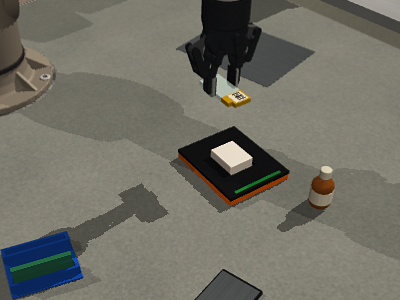

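The slide is level in the fingers with its label up at (238,98). The frosted middle is at about (560,192) mm, over the tile, and points to the green stripe. The blank, bottle and phone are where they were, so I'm handing in.

```bash
python3 -c "
from plant import job
print(job.finish_job())"
```

```text
the job is handed in; nothing more can be done
None
```

I handed the job in at about 23 s of the 53 s allowed; no verdict was returned, but my last measurements put the tile within 1 mm of the pocket centre and the slide held level and label-up about 15 cm over it, frosted end toward the green stripe.

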